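# Put the piled handhelds back on their charging cradles

### The arm

A 7-joint arm with a two-finger parallel gripper is mounted at the origin on the work surface. World frame = base frame: x ahead of the robot, y to its left, z up, the work surface at z = 0. Lengths are in m, angles in rad, forces in N, time in s.
With the tool pointing down it reaches from about 0.425 to 0.925 m from the base axis. Payload 6.8 kg.
Tool frame: the origin (TCP) lies at the very end of the fingers, on their centre line; the grasp point (between the pads) lies 19 mm behind it; z points along the fingers, y is the line along which they close (so a half turn about z gives the same grasp; the last joint's range is limited). The gripper opens to 85 mm and grips with 20 to 120 N. Pads are 22 mm wide; open, the fingers measure 114 mm over their backs; the gripper's body (76 mm by 85 mm) begins 54 mm behind the grasp point. The pads swing forward as they close: fully open they stand 13 mm farther back than shut.
Start: joints at [1.023, 0.477, 0.022, 1.555, -0.011, 1.109, -0.083], TCP at [0.287, -0.611, 0.231] pointing down, gripper open.
Joint ranges: [-2.96, 2.96], [-0.34, 2.1], [-1.41, 1.46], [0.24, 2.44], [-1.37, 4.51], [0.17, 1.92], [-2.96, 2.96]. Speed limits (rad/s): [2.39, 2.39, 3.14, 3.14, 3.14, 3.14, 3.14].

### API

Orientations are given as a unit quaternion [w, x, y, z].
In Python, from station import readout, viewer, bot gives the robot as it stands. The module is installed in compiled form; this text tells all that it offers.
- The arm moves only by the shell command python3 -m handwheel 'ROWS' [FORCE]. ROWS is JSON, a list of rows, each a list of 3 entries, a list of its own where there are three numbers: the shift along the tool's x, y, z in mm, then the turn, a rotation vector about the tool's x, y, z in degrees, then the gripper command: -1 is fully open, 1 is shut, values between are in proportion. In form: [[[x, y, z], [ax, ay, az], grip], ...]. A call has 1 to 20 rows; each row is the pose to reach, as a shift and turn from the pose commanded when the call began, along the tool's axes at that moment; what a row does not reach only later rows make up. A row lasts 1/12 s, in which the tool goes at most 41.7 mm and 7.16 degrees, less where a joint would pass 70% of its speed; a pose out of reach is approached as far as the arm can. A call with a gripper value outside its range is refused whole. The fingers move at their own pace and stop on an object; FORCE is the grip in N (left out, the last holds). Time passes only in rows, so rows that repeat a pose let the fingers close. It gives the time, the measured TCP pose, the force and the opening at its end, in the units of the state.
- readout.get_obs(): the state, without advancing time (a new reading comes with each control period).
- viewer.read_camera(name): name is "scene" or "top" or "wrist"; returns a dict with "frame" (384x512x3 uint8, red, green, blue), "fx", "fy", "cx", "cy" (pixels), "rvec" (rotation vector, rad) and "tvec" (3), from world to camera coordinates, as OpenCV has them; the wrist camera has in their place "tool_from_camera" (4x4, takes a point from camera to tool coordinates, whose origin is the TCP and whose axes are the flange's). Camera axes: x right, y down, z forward; pixel columns grow to the right and rows downward; lengths in m; the calibration is good to about 2 mm. A picture is of the moment at which its call begins: read the wrist's pose just before it. There is no depth.
- bot.hand_in(): hands the job in, once; it reports no verdict.
Trained networks look in a picture, given as the dict that the camera call returned (one of the last four; its "shot" number tells which), for a name from the list of things; names that differ only in an ending like _2 or _b are one class to them, and where a whole thing is asked for, a point or a joint stands for the part that bears it (a point fixed in the world has none). Each returns a list of dicts, best first, with "score" (0 to 1); they miss things now and then, are a little off and sometimes report something else, mostly with a low value. They report only what shows in the picture. A call takes as long as a camera call. They do not tell look-alikes from the thing itself.
- viewer.search_frame(picture, target): "rect" ([centre column, centre row, width, height] in pixels, round what is visible of it).
- viewer.outline_of(picture, target): "mask" (384x512 bool, what is visible of it) and "rect" ([centre column, centre row, width, height] in pixels, round what is visible of it).
The state is a dict: "t": time; "q": joint angles; "joint_vel": joint speeds; "joint_torque": joint torques, N m; "eef_pos": TCP position; "tool_rot": TCP orientation; "contact_force": force on the tool from outside, world axes, zero at the start; "torque": the same for the moment, N m; "gripper_width": opening from 0.0 (shut) to 1.0 (fully open).
Only numpy, scipy, OpenCV 4.12 (cv2) and the standard library are available. Lean on these libraries where they do the work, as an engineer would, in place of code of your own. Each camera call takes 0.05 s, during which the arm holds its last target. There are 200 camera calls.

### The job

The clinic's four handhelds were left in a pile on the lab bench. Take the pile apart and put each one back in the charging cradle made to its size, face up, lying flat inside the cradle's lip and the right way round, its foot towards the cradle's lamp-and-cable end. Set them down gently; do not drop them.

Things in the scene. Friction and masses are not known exactly. Their poses are not given: they have to be found in the camera images.
- terminal: Data terminal, the largest handheld and the bottom of the pile: grey slab, long black screen in its head half, keypad of small black keys in its foot half. 164 long (x) x 66 wide (y) x 30 thick mm; flat top and bottom. x points from foot to head, z up. The origin lies on the underside over the charging coil, 45 mm from the middle towards the foot, so the middle (best grasp, across the width) is at x = +45 mm. Loose.
- oximeter: Pulse-oximeter handheld, second from the bottom: white slab, black screen in its head half, a row of three small round buttons across near its foot. 128 long (x) x 60 wide (y) x 26 thick mm; flat top and bottom. x points from foot to head, z up. The origin lies on the underside over the charging coil, 34 mm from the middle towards the foot, so the middle (best grasp, across the width) is at x = +34 mm. Loose.
- meter: Glucose meter, third from the bottom: grey, oval outline (two half-round ends, straight sides), round black dial screen towards its head, small white button at its foot. 86 long (x) x 54 wide (y) x 22 thick mm; flat top and bottom. x points from foot to head, z up. The origin lies on the underside over the charging coil, 20 mm from the middle towards the foot, so the middle (best grasp, across the width) is at x = +20 mm. Loose.
- scanner: Pocket barcode scanner, the smallest, on top of the pile: black slab, round grey button, a white bar across near its head, steel lanyard loop at its foot. 62 long (x) x 38 wide (y) x 18 thick mm; flat top and bottom. x points from foot to head, z up. The origin lies on the underside over the charging coil, 15 mm from the middle towards the foot, so the middle (best grasp, across the width) is at x = +15 mm. Loose.
- terminal_cradle: The terminal's charging cradle: white, fixed; black rectangular pad of its outline, 164 x 66 mm. Level bed 180 x 82 mm, 12 mm above the bench, in a 4 mm thick lip 6 mm above the bed, cut away 46 mm wide at mid-sides for fingers. x: foot to head. Origin: bench level under the ring-shaped coil mark; bed middle at x = +45 mm. Foot end: housing 16 x 36 x 16 high with green lamp, cable. Home: handheld's origin above this one, x same way.
- oximeter_cradle: The oximeter's charging cradle: white, fixed; black rectangular pad of its outline, 128 x 60 mm. Level bed 144 x 76 mm, 12 mm above the bench, in a 4 mm thick lip 6 mm above the bed, cut away 46 mm wide at mid-sides for fingers. x: foot to head. Origin: bench level under the ring-shaped coil mark; bed middle at x = +34 mm. Foot end: housing 16 x 36 x 16 high with green lamp, cable. Home: handheld's origin above this one, x same way.
- meter_cradle: The meter's charging cradle: white, fixed; black oval pad of its outline, 86 x 54 mm. Level bed 102 x 70 mm, 12 mm above the bench, in a 4 mm thick lip 6 mm above the bed, cut away 46 mm wide at mid-sides for fingers. x: foot to head. Origin: bench level under the ring-shaped coil mark; bed middle at x = +20 mm. Foot end: housing 16 x 36 x 16 high with green lamp, cable. Home: handheld's origin above this one, x same way.
- scanner_cradle: The scanner's charging cradle: white, fixed; black rectangular pad of its outline, 62 x 38 mm. Level bed 78 x 54 mm, 12 mm above the bench, in a 4 mm thick lip 6 mm above the bed, cut away 46 mm wide at mid-sides for fingers. x: foot to head. Origin: bench level under the ring-shaped coil mark; bed middle at x = +15 mm. Foot end: housing 16 x 36 x 16 high with green lamp, cable. Home: handheld's origin above this one, x same way.
Mind the look-alikes: they are no part of the job. Leave any red look-alike of the terminal_cradle alone.

How it is judged:
By the outcome, as a careful person would: the job done as asked, in the order asked, and still so for the second after the job is handed in, with the robot touching nothing.
It also fails if it takes over 109 s, if anything falls off the work surface, if the arm or the gripper's body presses on something with over 40 N, if the wrist force passes 120 N, or if a joint passes its speed limit or range.

## Working session

There is one attempt and no reset: what is moved stays moved. The work goes in short steps, Python scripts to look and compute and a shell command to move; the robot and the scene stay as the last step left them, time stands still between calls to the robot, and variables do not carry over. Pictures are saved under pics/ and viewed, on a budget of 14 in all, crops included, one or two more only if the job needs it, and the job is handed in when it is done.

```bash
mkdir -p pics; python3 - <<'E'
from station import readout, viewer
import cv2,numpy as np
o=readout.get_obs()
print({k:np.round(v,3).tolist() for k,v in o.items()})
for n in ("top","scene"):
    p=viewer.read_camera(n)
    cv2.imwrite(f"pics/{n}0.png",cv2.resize(p["frame"][:,:,::-1],(800,600),interpolation=cv2.INTER_CUBIC))
    print(n,p["fx"],p["cx"],p["cy"],p["rvec"],p["tvec"])
    for t in ["terminal","oximeter","meter","scanner","terminal_cradle","oximeter_cradle","meter_cradle","scanner_cradle"]:
        print(t,[(np.round(d["rect"]).tolist(),round(d["score"],2)) for d in viewer.search_frame(p,t)])
E
```

```text
{'t': 0.0, 'q': [1.023, 0.478, 0.022, 1.556, -0.011, 1.109, -0.083], 'joint_vel': [0.001, -0.001, 0.001, 0.0, 0.0, -0.0, 0.0], 'joint_torque': [0.0, -59.646, 1.608, -28.12, 0.013, 0.009, 0.0], 'eef_pos': [0.287, -0.61, 0.23], 'tool_rot': [-0.001, 0.976, 0.218, -0.0], 'contact_force': [-0.628, -0.769, 0.301], 'torque': [-0.03, -0.035, 0.018], 'gripper_width': 1.006}
top 446.3470266963239 257.1201954801213 193.4702940843114 [ 2.1706193  -2.21821259  0.05091681] [-0.1009478   0.5503384   1.54993803]
terminal [([224.0, 173.0, 20.0, 51.0], 0.5)]
oximeter [([226.0, 176.0, 20.0, 40.0], 0.63)]
meter [([123.0, 232.0, 20.0, 34.0], 0.47)]
scanner [([224.0, 174.0, 10.0, 19.0], 0.64)]
terminal_cradle [([329.0, 220.0, 26.0, 57.0], 0.94), ([288.0, 145.0, 32.0, 61.0], 0.7), ([389.0, 226.0, 31.0, 62.0], 0.69)]
oximeter_cradle [([176.0, 211.0, 28.0, 51.0], 0.76)]
meter_cradle [([275.0, 216.0, 21.0, 40.0], 0.7)]
scanner_cradle [([123.0, 233.0, 20.0, 35.0], 0.75), ([226.0, 174.0, 20.0, 48.0], 0.15)]
scene 362.77868983125387 260.6284575396726 192.05868046653015 [ 2.4317826   0.77529007 -0.25197865] [-0.37218931 -0.29522352  1.33549611]
terminal []
oximeter [([305.0, 185.0, 48.0, 29.0], 0.59)]
meter [([306.0, 183.0, 26.0, 17.0], 0.54)]
scanner [([306.0, 175.0, 24.0, 14.0], 0.81), ([313.0, 103.0, 26.0, 24.0], 0.73), ([303.0, 191.0, 57.0, 41.0], 0.57)]
terminal_cradle [([121.0, 310.0, 74.0, 66.0], 0.92), ([296.0, 265.0, 72.0, 66.0], 0.88), ([187.0, 255.0, 73.0, 63.0], 0.6)]
oximeter_cradle [([305.0, 141.0, 50.0, 38.0], 0.74)]
meter_cradle [([233.0, 211.0, 48.0, 34.0], 0.66)]
scanner_cradle [([311.0, 104.0, 37.0, 21.0], 0.57)]
```

```bash
python3 - <<'E'
import cv2
from station import viewer
p=viewer.read_camera("top"); f=p["frame"][:,:,::-1]
cv2.imwrite("pics/top1.png",cv2.resize(f[100:280,95:425],(800,436),interpolation=cv2.INTER_CUBIC))
E
```

```text
(no output)
```

View pics/top1.png

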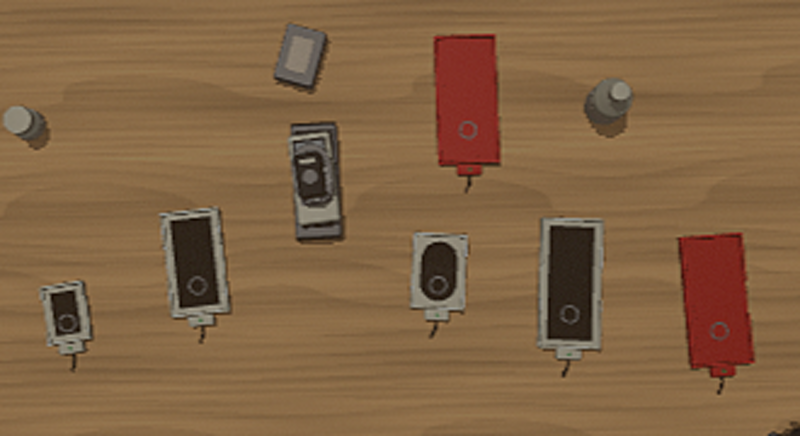

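View pics/scene0.png

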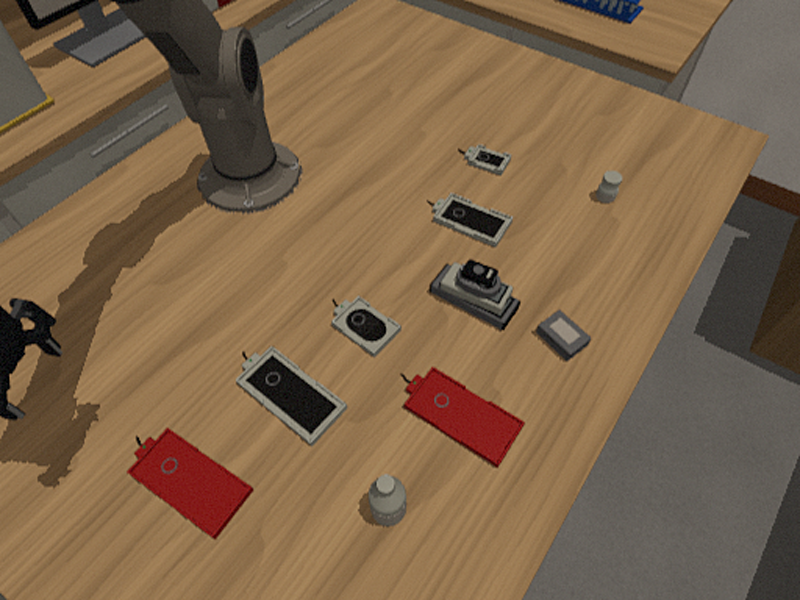

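```bash
cat > lib.py <<'E'
import cv2,numpy as np
from station import readout,viewer
from scipy.spatial.transform import Rotation as Ro
def tool():
    o=readout.get_obs(); T=np.eye(4); w,x,y,z=o["tool_rot"]
    T[:3,:3]=Ro.from_quat([x,y,z,w]).as_matrix(); T[:3,3]=o["eef_pos"]; return T,o
def shot(name):
    T,o=tool(); p=viewer.read_camera(name)
    if name=="wrist": M=np.linalg.inv(T@np.array(p["tool_from_camera"]))
    else:
        M=np.eye(4); M[:3,:3]=Ro.from_rotvec(p["rvec"]).as_matrix(); M[:3,3]=p["tvec"]
    K=np.array([[p["fx"],0,p["cx"]],[0,p["fy"],p["cy"]],[0,0,1]]); return p,K,M
def ortho(s,z,cx,cy,half,mm=1.0):
    """top-down view of plane z: up=+x, left=+y"""
    p,K,M=s; n=int(2*half*1000/mm); k=mm/1000
    A=np.array([[0,-k,cx+half],[-k,0,cy+half],[0,0,z],[0,0,1.]]) # out px (u,v,1)->world
    H=K@M[:3]@A
    return cv2.warpPerspective(p["frame"],H,(n,n),flags=cv2.INTER_LINEAR|cv2.WARP_INVERSE_MAP)
def w2(u,v,cx,cy,half,mm=1.0): return np.array([cx+half-v*mm/1000,cy+half-u*mm/1000])
def pix2w(s,u,v,z):
    p,K,M=s; d=M[:3,:3].T@(np.linalg.inv(K)@[u,v,1]); c=-M[:3,:3].T@M[:3,3]
    return c+d*(z-c[2])/d[2]
def pad(s,cx,cy,half,z=.012,thr=70,mm=1.0,save=None):
    im=ortho(s,z,cx,cy,half,mm); m=(im.max(2)<thr).astype(np.uint8)
    if save: cv2.imwrite(save,im[:,:,::-1])
    m=cv2.morphologyEx(m,cv2.MORPH_CLOSE,np.ones((9,9)))
    n=cv2.findContours(m,cv2.RETR_EXTERNAL,cv2.CHAIN_APPROX_NONE)[0]
    c=min([q for q in n if cv2.contourArea(q)*mm*mm>1000],key=lambda q:np.hypot(*(q.mean((0,1))-im.shape[0]/2)))
    return im,fit(c,cx,cy,half,mm)
def fit(c,cx,cy,half,mm=1.0):
    (u,v),(a,b),_=r=cv2.minAreaRect(c); P=cv2.boxPoints(r)
    e=max([P[1]-P[0],P[2]-P[1]],key=np.linalg.norm)
    mo=cv2.moments(c); u,v=mo["m10"]/mo["m00"],mo["m01"]/mo["m00"]
    d=np.array([-e[1],-e[0]]); yaw=np.degrees(np.arctan2(d[1],d[0])); yaw=(yaw+90)%180-90
    return w2(u,v,cx,cy,half,mm).round(4),round(float(yaw),1),(round(max(a,b)*mm,1),round(min(a,b)*mm,1))
def move(x,y,z,yaw):
    T,o=tool(); c,s=np.cos(np.radians(yaw)),np.sin(np.radians(yaw))
    R=np.array([[c,s,0],[s,-c,0],[0,0,-1]]).astype(float)
    d=T[:3,:3].T@(np.array([x,y,z])-T[:3,3])*1000
    r=np.degrees(Ro.from_matrix(T[:3,:3].T@R).as_rotvec())
    print("shift",d.round(1).tolist(),"turn",r.round(2).tolist(),"t",round(o["t"],2))
E
python3 - <<'E'
from lib import *
s=shot("top")
px=lambda u,v:(95+u*330/800,100+v*180/436)
for n,u,v in [("scanner",65,313),("oxi",195,262),("meter",438,270),("term",571,283)]:
    c=pix2w(s,*px(u,v),.012)
    print(n,c.round(3),pad(s,c[0],c[1],.12)[1])
pile=pix2w(s,*px(315,178),.06);print("pile",pile.round(3))
move(pile[0]-.0,pile[1],.35,0)
w=shot("wrist");print(w[0]["tool_from_camera"],w[1])
E
```

```text
scanner [0.433 0.363 0.012] (array([0.4356, 0.3638]), 8.5, (68.8, 35.5))
oxi [0.503 0.174 0.012] (array([0.5049, 0.1764]), 5.6, (135.1, 57.1))
meter [ 0.484 -0.176  0.012] (array([ 0.4835, -0.1757]), -2.9, (82.8, 49.9))
term [ 0.461 -0.368  0.012] (array([ 0.4623, -0.3653]), -3.3, (163.5, 64.2))
pile [ 0.616 -0.005  0.06 ]
shift [555.5, -408.3, -118.7] turn [0.0, -0.0, 25.2] t 1.0
[[-2.96731687e-04 -9.49041389e-01 -3.15151320e-01  8.09821155e-02]
 [ 9.99999594e-01 -5.49752275e-04  7.13962090e-04  1.87602735e-04]
 [-8.50834729e-04 -3.15150980e-01  9.49041166e-01 -1.43405177e-01]
 [ 0.00000000e+00  0.00000000e+00  0.00000000e+00  1.00000000e+00]] [[274.39176217   0.         259.28392935]
 [  0.         274.39176217 191.28365379]
 [  0.           0.           1.        ]]
```

```bash
python3 -m handwheel '[[[577,-419,-40],[0,0,25.2],-1],[[577,-419,-40],[0,0,25.2],-1],[[577,-419,-40],[0,0,25.2],-1],[[577,-419,-40],[0,0,25.2],-1],[[577,-419,-40],[0,0,25.2],-1],[[577,-419,-40],[0,0,25.2],-1],[[577,-419,-40],[0,0,25.2],-1],[[577,-419,-40],[0,0,25.2],-1],[[577,-419,-40],[0,0,25.2],-1],[[577,-419,-40],[0,0,25.2],-1],[[577,-419,-40],[0,0,25.2],-1],[[577,-419,-40],[0,0,25.2],-1],[[577,-419,-40],[0,0,25.2],-1],[[577,-419,-40],[0,0,25.2],-1],[[577,-419,-40],[0,0,25.2],-1],[[577,-419,-40],[0,0,25.2],-1],[[577,-419,-40],[0,0,25.2],-1],[[577,-419,-40],[0,0,25.2],-1],[[577,-419,-40],[0,0,25.2],-1],[[577,-419,-40],[0,0,25.2],-1]]' 40
python3 - <<'E'
from lib import *
s=shot("wrist"); im=ortho(s,.096,.61,-.005,.1,.4)
cv2.imwrite("pics/pile.png",im[:,:,::-1]); np.save("pile.npy",im); print(tool()[1]["eef_pos"])
for n,c in [("oxi",(.505,.176)),("meter",(.4835,-.1757))]:
    try: print(n,pad(s,c[0],c[1],.12)[1])
    except Exception as e: print(n,e)
E
```

```text
t: 2.72
eef_pos: [0.6309, 0.0139, 0.271]
tool_rot: [0.0, 1.0, 0.0, -0.0]
contact_force: [-0.1, -1.3, 0.4]
gripper_width: 1.002
[0.63070998 0.01243297 0.27106306]
oxi (array([0.4544, 0.1858]), -27.4, (195.4, 97.7))
meter (array([ 0.4303, -0.1775]), 29.9, (196.3, 119.7))
```

View pics/pile.png

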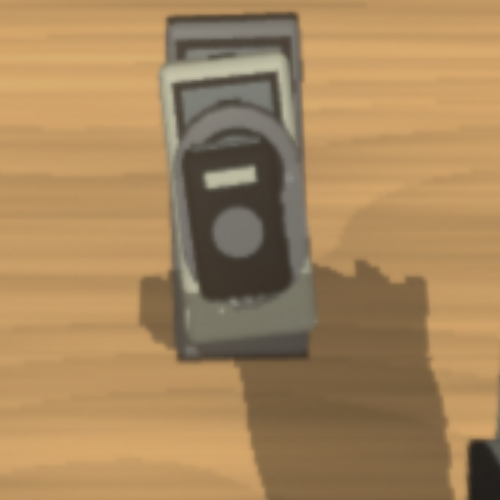

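```bash
python3 - <<'E'
from lib import *
im=np.load("pile.npy"); m=(im.max(2)<75).astype(np.uint8)
m=cv2.morphologyEx(m,cv2.MORPH_OPEN,np.ones((15,15)))
n,l,st,c=cv2.connectedComponentsWithStats(m); print(st.tolist())
q=max(cv2.findContours(m,0,1)[0],key=cv2.contourArea); print(fit(q,.61,-.005,.1,.4))
print(cv2.boxPoints(cv2.minAreaRect(q)).round())
move(.6216,-.001,.080,6)
E
```

```text
[[0, 0, 500, 500, 238782], [185, 144, 105, 155, 9639], [470, 444, 30, 56, 1579]]
(array([ 0.6194, -0.0007]), 6.1, (60.1, 38.3))
[[183. 152.]
 [278. 141.]
 [294. 291.]
 [198. 301.]]
shift [-9.0, 13.2, 191.1] turn [0.06, 0.04, -6.08] t 2.77
```

```bash
python3 -m handwheel '[[[-9,13,60],[0,0,-6],-1],[[-9,13,100],[0,0,-6],-1],[[-9,13,140],[0,0,-6],-1],[[-9,13,160],[0,0,-6],-1],[[-9,13,175],[0,0,-6],-1],[[-9,13,184],[0,0,-6],-1],[[-9,13,191],[0,0,-6],-1],[[-9,13,191],[0,0,-6],-1],[[-9,13,191],[0,0,-6],1],[[-9,13,191],[0,0,-6],1],[[-9,13,191],[0,0,-6],1],[[-9,13,191],[0,0,-6],1],[[-9,13,191],[0,0,-6],1],[[-9,13,191],[0,0,-6],1],[[-9,13,191],[0,0,-6],1],[[-9,13,191],[0,0,-6],1]]' 40
```

```text
t: 4.1
eef_pos: [0.623, 0.0011, 0.0817]
tool_rot: [0.0, 0.999, 0.052, 0.001]
contact_force: [-0.7, -1.3, 5.7]
gripper_width: 0.436
```

```bash
python3 -m handwheel '[[[0,0,-15],[0,0,0],1],[[0,0,-40],[0,0,0],1],[[0,0,-80],[0,0,0],1],[[0,0,-120],[0,0,0],1],[[0,0,-120],[0,0,0],1]]'; python3 -c "
from lib import *
move(.4356,.3638,.20,8.5)"
```

```text
t: 4.52
eef_pos: [0.6269, 0.0016, 0.2093]
tool_rot: [-0.0, 0.999, 0.052, 0.007]
contact_force: [1.3, 1.2, 1.4]
gripper_width: 0.433
shift [-152.6, -380.2, 6.9] turn [0.05, -0.8, -2.51] t 4.52
```

```bash
python3 -m handwheel '[[[-153,-380,0],[0,0,-2.5],1],[[-153,-380,0],[0,0,-2.5],1],[[-153,-380,0],[0,0,-2.5],1],[[-153,-380,0],[0,0,-2.5],1],[[-153,-380,0],[0,0,-2.5],1],[[-153,-380,0],[0,0,-2.5],1],[[-153,-380,0],[0,0,-2.5],1],[[-153,-380,0],[0,0,-2.5],1],[[-153,-380,0],[0,0,-2.5],1],[[-153,-380,0],[0,0,-2.5],1],[[-153,-380,0],[0,0,-2.5],1],[[-153,-380,0],[0,0,-2.5],1],[[-153,-380,0],[0,0,-2.5],1],[[-153,-380,0],[0,0,-2.5],1]]'; python3 - <<'E'
from lib import *
s=shot("wrist"); im=ortho(s,.012,.435,.364,.1,.4); im2=ortho(s,.20,.435,.364,.08,.32)
cv2.imwrite("pics/sc1.png",np.hstack([im,im2[:,:260]])[:,:,::-1]); move(.4356,.3638,.014,8.5)
E
```

```text
t: 5.68
eef_pos: [0.4313, 0.3614, 0.2002]
tool_rot: [0.0, 0.997, 0.073, 0.0]
contact_force: [-0.4, -0.0, -0.8]
gripper_width: 0.433
shift [4.5, -2.0, 186.2] turn [0.05, -0.01, -0.16] t 5.73
```

View pics/sc1.png

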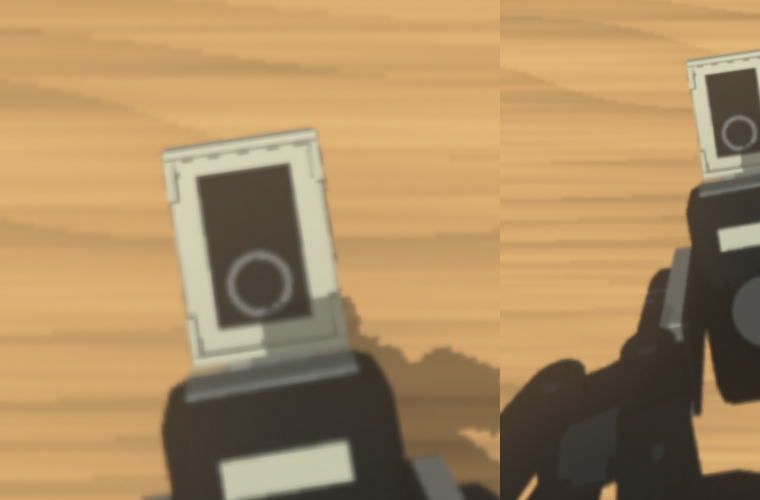

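```bash
python3 -m handwheel '[[[7,0,40],[0,0,0],1],[[7,0,80],[0,0,0],1],[[7,0,120],[0,0,0],1],[[7,0,150],[0,0,0],1],[[7,0,165],[0,0,0],1],[[7,0,174],[0,0,0],1],[[7,0,178],[0,0,0],1],[[7,0,181],[0,0,0],1],[[7,0,183],[0,0,0],1],[[7,0,183],[0,0,0],1],[[7,0,183],[0,0,0],1],[[7,0,183],[0,0,0],1]]'; python3 -c "
from lib import *
move(.4381,.3624,.0157,8.3)"
```

```text
t: 6.73
eef_pos: [0.4376, 0.3644, 0.0182]
tool_rot: [-0.0, 0.997, 0.074, 0.001]
contact_force: [-0.2, 0.1, -1.1]
gripper_width: 0.431
shift [0.2, 2.1, 2.5] turn [-0.05, -0.08, 0.2] t 6.73
```

```bash
python3 -m handwheel '[[[0,2,1],[0,0,0],1],[[0,2,2],[0,0,0],1],[[0,2,2.5],[0,0,0],1],[[0,2,2.5],[0,0,0],1],[[0,2,2.5],[0,0,0],1]]'
```

```text
t: 7.15
eef_pos: [0.4378, 0.3617, 0.0157]
tool_rot: [0.0, 0.997, 0.074, 0.0]
contact_force: [-1.9, -2.4, 9.3]
gripper_width: 0.43
```

```bash
python3 -m handwheel '[[[0,0,-0.5],[0,0,0],-0.2],[[0,0,-0.5],[0,0,0],-0.3],[[0,0,-0.5],[0,0,0],-0.3],[[0,0,-15],[0,0,0],-0.3],[[0,0,-40],[0,0,0],-1],[[0,0,-80],[0,0,0],-1],[[0,0,-120],[0,0,0],-1],[[0,0,-160],[0,0,0],-1],[[0,0,-185],[0,0,0],-1],[[0,0,-185],[0,0,0],-1]]'; python3 - <<'E'
from lib import *
s=shot("wrist"); im=ortho(s,.03,.435,.364,.1,.4)
cv2.imwrite("pics/sc2.png",im[:,:,::-1]); move(.64,-.003,.26,0)
E
```

```text
t: 7.98
eef_pos: [0.4399, 0.3647, 0.206]
tool_rot: [-0.003, 0.997, 0.074, 0.004]
contact_force: [0.9, 0.9, 0.0]
gripper_width: 0.998
shift [145.2, 391.9, -57.5] turn [-0.22, -0.3, 8.48] t 8.03
```

View pics/sc2.png

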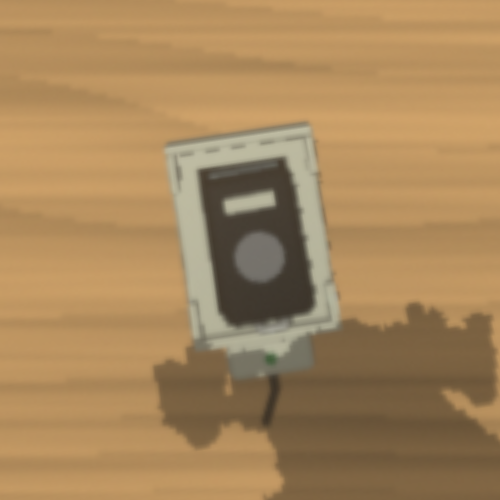

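The scanner sits centred in its cradle, head up at (251,170) and foot toward the green lamp at (270,360). The meter is next.

```bash
python3 -m handwheel '[[[148,394,-55],[0,0,8.5],-1],[[148,394,-55],[0,0,8.5],-1],[[148,394,-55],[0,0,8.5],-1],[[148,394,-55],[0,0,8.5],-1],[[148,394,-55],[0,0,8.5],-1],[[148,394,-55],[0,0,8.5],-1],[[148,394,-55],[0,0,8.5],-1],[[148,394,-55],[0,0,8.5],-1],[[148,394,-55],[0,0,8.5],-1],[[148,394,-55],[0,0,8.5],-1],[[148,394,-55],[0,0,8.5],-1],[[148,394,-55],[0,0,8.5],-1],[[148,394,-55],[0,0,8.5],-1],[[148,394,-55],[0,0,8.5],-1]]'; python3 - <<'E'
from lib import *
s=shot("wrist"); im=ortho(s,.078,.61,-.005,.1,.4)
im2=ortho(s,.056,.61,-.005,.1,.4)
cv2.imwrite("pics/me1.png",im[:,:,::-1]); cv2.imwrite("pics/x.png",im2[:,:,::-1]); move(.62,-.003,.06,0)
E
```

```text
t: 9.2
eef_pos: [0.641, -0.0039, 0.2534]
tool_rot: [-0.0, 1.0, 0.001, -0.001]
contact_force: [-0.5, 0.6, -0.7]
gripper_width: 0.998
shift [-20.7, -0.5, 193.8] turn [-0.05, 0.11, 0.16] t 9.25
```

View pics/me1.png

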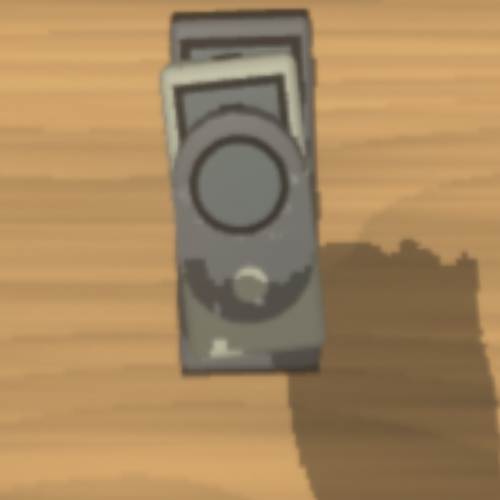

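```bash
python3 -m handwheel '[[[-17,-1,40],[0,0,-5.5],-1],[[-17,-1,80],[0,0,-5.5],-1],[[-17,-1,120],[0,0,-5.5],-1],[[-17,-1,150],[0,0,-5.5],-1],[[-17,-1,170],[0,0,-5.5],-1],[[-17,-1,184],[0,0,-5.5],-1],[[-17,-1,191],[0,0,-5.5],-1],[[-17,-1,195],[0,0,-5.5],-1],[[-17,-1,195],[0,0,-5.5],-1],[[-17,-1,195],[0,0,-5.5],1],[[-17,-1,195],[0,0,-5.5],1],[[-17,-1,195],[0,0,-5.5],1],[[-17,-1,195],[0,0,-5.5],1],[[-17,-1,195],[0,0,-5.5],1],[[-17,-1,195],[0,0,-5.5],1],[[-17,-1,195],[0,0,-5.5],1]]' 40
```

```text
t: 10.58
eef_pos: [0.6261, -0.0046, 0.0613]
tool_rot: [-0.0, 0.999, 0.048, 0.001]
contact_force: [-1.7, 0.2, 7.3]
gripper_width: 0.617
```

```bash
python3 -m handwheel '[[[0,0,-8],[0,0,0],1],[[0,0,-25],[0,0,0],1],[[0,0,-60],[0,0,0],1],[[0,0,-100],[0,0,0],1],[[0,0,-140],[0,0,0],1],[[0,0,-140],[0,0,0],1],[[0,0,-140],[0,0,0],1]]'; python3 -c "
from lib import *
move(.4835,-.1757,.20,-2.9)"
```

```text
t: 11.17
eef_pos: [0.6268, -0.0049, 0.2033]
tool_rot: [0.0, 0.999, 0.048, 0.003]
contact_force: [-0.4, 0.5, -1.5]
gripper_width: 0.62
shift [-158.9, 156.4, 2.4] turn [0.0, -0.35, 8.37] t 11.17
```

```bash
python3 -m handwheel '[[[-159,156,0],[0,0,8.4],1],[[-159,156,0],[0,0,8.4],1],[[-159,156,0],[0,0,8.4],1],[[-159,156,0],[0,0,8.4],1],[[-159,156,0],[0,0,8.4],1],[[-159,156,0],[0,0,8.4],1],[[-159,156,0],[0,0,8.4],1],[[-159,156,0],[0,0,8.4],1],[[-159,156,0],[0,0,8.4],1],[[-159,156,0],[0,0,8.4],1]]'; python3 - <<'E'
from lib import *
s=shot("wrist"); im=ortho(s,.012,.485,-.175,.1,.4)
cv2.imwrite("pics/me2.png",im[:,:,::-1]); move(.4835,-.1757,.020,-2.9)
E
```

```text
t: 12.0
eef_pos: [0.4825, -0.1738, 0.1994]
tool_rot: [-0.0, 1.0, -0.024, -0.0]
contact_force: [-0.1, -0.0, -1.1]
gripper_width: 0.625
shift [1.1, 1.9, 179.5] turn [-0.04, 0.02, 0.15] t 12.05
```

View pics/me2.png

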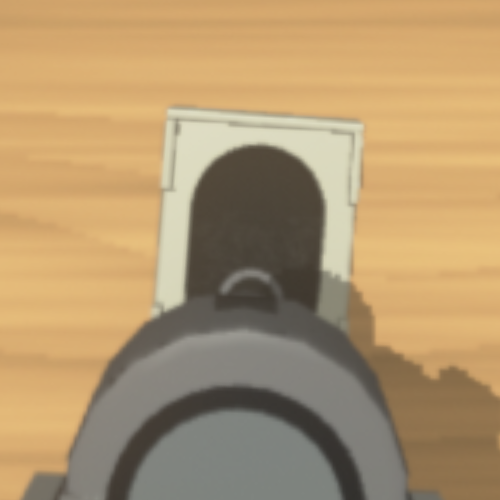

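```bash
python3 -m handwheel '[[[3.6,3.8,40],[0,0,1],1],[[3.6,3.8,80],[0,0,1],1],[[3.6,3.8,120],[0,0,1],1],[[3.6,3.8,145],[0,0,1],1],[[3.6,3.8,160],[0,0,1],1],[[3.6,3.8,169],[0,0,1],1],[[3.6,3.8,174],[0,0,1],1],[[3.6,3.8,177],[0,0,1],1],[[3.6,3.8,178],[0,0,1],1],[[3.6,3.8,178],[0,0,1],1],[[3.6,3.8,178],[0,0,1],1]]'; python3 -c "
from lib import *
move(.486,-.1776,.0173,-3.9)"
```

```text
t: 12.97
eef_pos: [0.4859, -0.1795, 0.0228]
tool_rot: [0.0, 0.999, -0.034, 0.001]
contact_force: [0.1, -0.0, -0.6]
gripper_width: 0.622
shift [-0.0, -1.9, 5.4] turn [0.02, -0.1, -0.01] t 12.97
```

```bash
python3 -m handwheel '[[[0,-1.5,1.5],[0,0,0],1],[[0,-1.5,3],[0,0,0],1],[[0,-1.5,4.5],[0,0,0],1],[[0,-1.5,5.5],[0,0,0],1],[[0,-1.5,5.5],[0,0,0],1],[[0,-1.5,5.5],[0,0,0],1]]'
```

```text
t: 13.47
eef_pos: [0.4854, -0.1778, 0.0172]
tool_rot: [0.0, 0.999, -0.034, 0.0]
contact_force: [-3.7, 1.7, 11.0]
gripper_width: 0.625
```

```bash
python3 -m handwheel '[[[0,0,-0.5],[0,0,0],-0.6],[[0,0,-0.5],[0,0,0],-0.6],[[0,0,-0.5],[0,0,0],-0.6],[[0,0,-15],[0,0,0],-0.8],[[0,0,-40],[0,0,0],-1],[[0,0,-80],[0,0,0],-1],[[0,0,-120],[0,0,0],-1],[[0,0,-160],[0,0,0],-1],[[0,0,-200],[0,0,0],-1],[[0,0,-220],[0,0,0],-1],[[0,0,-220],[0,0,0],-1]]'; python3 - <<'E'
from lib import *
s=shot("wrist"); im=ortho(s,.034,.485,-.175,.1,.5)
cv2.imwrite("pics/me3.png",im[:,:,::-1]); move(.64,-.003,.25,0)
E
```

```text
t: 14.38
eef_pos: [0.4882, -0.1786, 0.2416]
tool_rot: [0.001, 0.999, -0.034, 0.005]
contact_force: [0.8, 0.4, 0.3]
gripper_width: 0.999
shift [141.0, -185.3, -10.7] turn [0.08, -0.3, -3.92] t 14.43
```

View pics/me3.png

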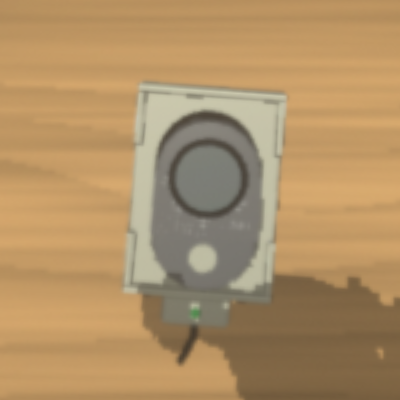

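The meter lies inside its lip, dial (208,178) toward the head and its button toward the lamp (195,313). The oximeter is next.

```bash
python3 -m handwheel '[[[143,-185,0],[0,0,-3.9],-1],[[143,-185,0],[0,0,-3.9],-1],[[143,-185,0],[0,0,-3.9],-1],[[143,-185,0],[0,0,-3.9],-1],[[143,-185,0],[0,0,-3.9],-1],[[143,-185,0],[0,0,-3.9],-1],[[143,-185,0],[0,0,-3.9],-1],[[143,-185,0],[0,0,-3.9],-1],[[143,-185,0],[0,0,-3.9],-1],[[143,-185,0],[0,0,-3.9],-1]]'; python3 - <<'E'
from lib import *
s=shot("wrist"); im=ortho(s,.056,.61,-.005,.1,.4)
cv2.imwrite("pics/ox1.png",im[:,:,::-1]); move(.62,-.003,.04,0)
E
```

```text
t: 15.27
eef_pos: [0.6394, -0.0048, 0.2352]
tool_rot: [0.001, 1.0, -0.001, -0.001]
contact_force: [-0.8, -0.0, 0.2]
gripper_width: 0.995
shift [-19.3, -2.0, 195.7] turn [0.06, 0.08, -0.14] t 15.32
```

View pics/ox1.png

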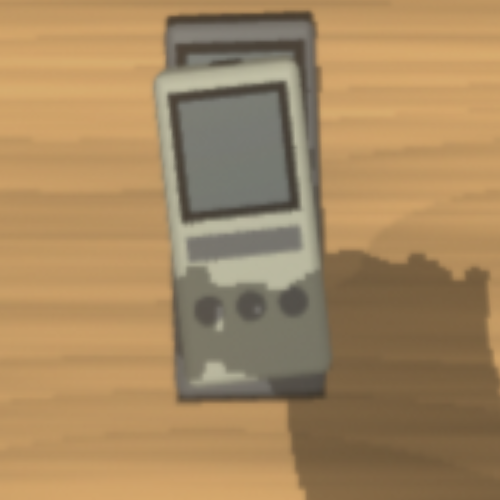

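```bash
python3 -m handwheel '[[[-19,-3,40],[0,0,-5.7],-1],[[-19,-3,80],[0,0,-5.7],-1],[[-19,-3,120],[0,0,-5.7],-1],[[-19,-3,150],[0,0,-5.7],-1],[[-19,-3,175],[0,0,-5.7],-1],[[-19,-3,190],[0,0,-5.7],-1],[[-19,-3,198],[0,0,-5.7],-1],[[-19,-3,202],[0,0,-5.7],-1],[[-19,-3,202],[0,0,-5.7],-1],[[-19,-3,202],[0,0,-5.7],1],[[-19,-3,202],[0,0,-5.7],1],[[-19,-3,202],[0,0,-5.7],1],[[-19,-3,202],[0,0,-5.7],1],[[-19,-3,202],[0,0,-5.7],1],[[-19,-3,202],[0,0,-5.7],1],[[-19,-3,202],[0,0,-5.7],1]]' 60
```

```text
t: 16.65
eef_pos: [0.6228, 0.0001, 0.0361]
tool_rot: [0.0, 0.999, 0.05, 0.001]
contact_force: [-1.8, -0.0, 6.3]
gripper_width: 0.688
```

```bash
python3 -m handwheel '[[[0,0,-8],[0,0,0],1],[[0,0,-25],[0,0,0],1],[[0,0,-60],[0,0,0],1],[[0,0,-100],[0,0,0],1],[[0,0,-140],[0,0,0],1],[[0,0,-165],[0,0,0],1],[[0,0,-165],[0,0,0],1]]'; python3 -c "
from lib import *
move(.44,.172,.20,5.6)"
```

```text
t: 17.23
eef_pos: [0.6251, 0.0004, 0.2069]
tool_rot: [-0.0, 0.999, 0.05, 0.006]
contact_force: [0.6, -0.8, -1.3]
gripper_width: 0.692
shift [-167.3, -189.1, 4.9] turn [0.03, -0.67, 0.08] t 17.23
```

```bash
python3 -m handwheel '[[[-167,-189,0],[0,0,0],1],[[-167,-189,0],[0,0,0],1],[[-167,-189,0],[0,0,0],1],[[-167,-189,0],[0,0,0],1],[[-167,-189,0],[0,0,0],1],[[-167,-189,0],[0,0,0],1],[[-167,-189,0],[0,0,0],1],[[-167,-189,0],[0,0,0],1],[[-167,-189,0],[0,0,0],1],[[-167,-189,0],[0,0,0],1]]'; python3 - <<'E'
from lib import *
s=shot("wrist"); im=ortho(s,.012,.505,.175,.1,.4)
cv2.imwrite("pics/ox2.png",im[:,:,::-1]); move(.505,.1764,.030,5.6)
E
```

```text
t: 18.07
eef_pos: [0.4374, 0.1704, 0.1993]
tool_rot: [0.0, 0.999, 0.049, 0.0]
contact_force: [0.6, 0.2, -1.2]
gripper_width: 0.682
shift [67.8, 0.4, 169.2] turn [0.02, 0.0, -0.05] t 18.12
```

View pics/ox2.png

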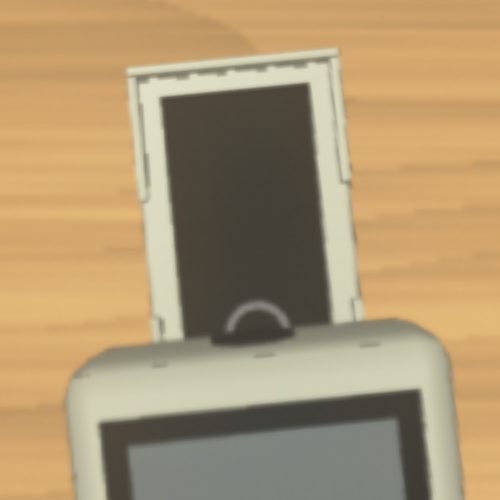

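```bash
python3 -m handwheel '[[[35,1.6,10],[0,0,0],1],[[70,1.6,40],[0,0,0],1],[[70,1.6,75],[0,0,0],1],[[70,1.6,110],[0,0,0],1],[[70,1.6,140],[0,0,0],1],[[70,1.6,155],[0,0,0],1],[[70,1.6,165],[0,0,0],1],[[70,1.6,171],[0,0,0],1],[[70,1.6,174],[0,0,0],1],[[70,1.6,174],[0,0,0],1],[[70,1.6,174],[0,0,0],1]]'; python3 -c "
from lib import *
move(.5077,.1754,.0181,5.4)"
```

```text
t: 19.03
eef_pos: [0.5073, 0.1771, 0.0263]
tool_rot: [-0.0, 0.999, 0.049, 0.001]
contact_force: [0.1, 0.4, -1.0]
gripper_width: 0.683
shift [0.2, 1.7, 8.2] turn [-0.03, -0.11, 0.27] t 19.03
```

```bash
python3 -m handwheel '[[[0,1.5,2],[0,0,0],1],[[0,1.5,4],[0,0,0],1],[[0,1.5,6],[0,0,0],1],[[0,1.5,7.5],[0,0,0],1],[[0,1.5,8.2],[0,0,0],1],[[0,1.5,8.2],[0,0,0],1],[[0,1.5,8.2],[0,0,0],1]]'
```

```text
t: 19.62
eef_pos: [0.5067, 0.1754, 0.0181]
tool_rot: [0.0, 0.999, 0.05, 0.0]
contact_force: [-3.3, -1.7, 9.8]
gripper_width: 0.689
```

```bash
python3 -m handwheel '[[[0,0,-0.5],[0,0,0],-0.7],[[0,0,-0.5],[0,0,0],-0.7],[[0,0,-0.5],[0,0,0],-0.7],[[0,0,-15],[0,0,0],-0.9],[[0,0,-40],[0,0,0],-1],[[0,0,-80],[0,0,0],-1],[[0,0,-120],[0,0,0],-1],[[0,0,-160],[0,0,0],-1],[[0,0,-200],[0,0,0],-1],[[0,0,-220],[0,0,0],-1],[[0,0,-220],[0,0,0],-1]]'; python3 - <<'E'
from lib import *
s=shot("wrist"); im=ortho(s,.038,.505,.175,.1,.5)
cv2.imwrite("pics/ox3.png",im[:,:,::-1]); move(.64,-.003,.24,0)
E
```

```text
t: 20.53
eef_pos: [0.5093, 0.1768, 0.2426]
tool_rot: [-0.001, 0.999, 0.05, 0.005]
contact_force: [-0.2, -0.0, 0.6]
gripper_width: 1.0
shift [113.6, 191.3, 0.2] turn [-0.09, -0.31, 5.69] t 20.58
```

View pics/ox3.png

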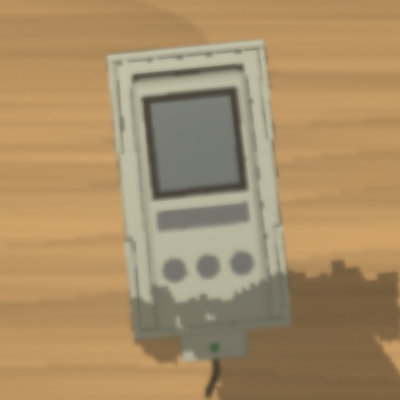

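The oximeter is inside its lip, screen (195,143) toward the head and buttons toward the lamp (214,347). The terminal is next.

```bash
python3 -m handwheel '[[[115,191,0],[0,0,5.7],-1],[[115,191,0],[0,0,5.7],-1],[[115,191,0],[0,0,5.7],-1],[[115,191,0],[0,0,5.7],-1],[[115,191,0],[0,0,5.7],-1],[[115,191,0],[0,0,5.7],-1],[[115,191,0],[0,0,5.7],-1],[[115,191,0],[0,0,5.7],-1],[[115,191,0],[0,0,5.7],-1],[[115,191,0],[0,0,5.7],-1]]'; python3 - <<'E'
from lib import *
s=shot("wrist"); im=ortho(s,.030,.61,-.005,.12,.5)
cv2.imwrite("pics/te1.png",im[:,:,::-1]); move(.62,-.003,.01,0)
E
```

```text
t: 21.42
eef_pos: [0.6389, -0.001, 0.2366]
tool_rot: [-0.0, 1.0, 0.002, -0.001]
contact_force: [0.2, 0.9, 1.0]
gripper_width: 1.002
shift [-18.9, 2.0, 226.9] turn [-0.04, 0.04, 0.16] t 21.47
```

View pics/te1.png

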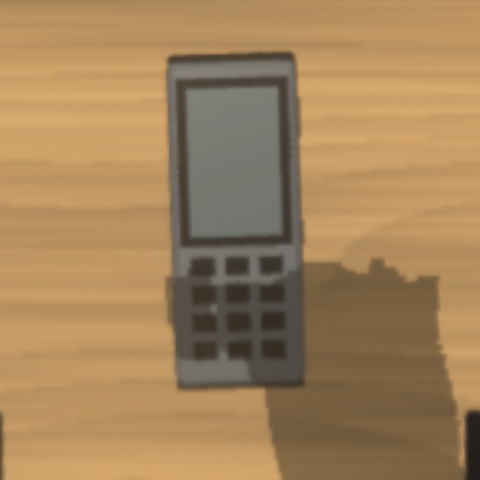

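```bash
python3 -m handwheel '[[[-19,2,40],[0,0,-1.5],-1],[[-19,2,80],[0,0,-1.5],-1],[[-19,2,120],[0,0,-1.5],-1],[[-19,2,160],[0,0,-1.5],-1],[[-19,2,190],[0,0,-1.5],-1],[[-19,2,210],[0,0,-1.5],-1],[[-19,2,222],[0,0,-1.5],-1],[[-19,2,228],[0,0,-1.5],-1],[[-19,2,228],[0,0,-1.5],-1],[[-19,2,228],[0,0,-1.5],1],[[-19,2,228],[0,0,-1.5],1],[[-19,2,228],[0,0,-1.5],1],[[-19,2,228],[0,0,-1.5],1],[[-19,2,228],[0,0,-1.5],1],[[-19,2,228],[0,0,-1.5],1],[[-19,2,228],[0,0,-1.5],1]]' 80
```

```text
t: 22.8
eef_pos: [0.6227, -0.0047, 0.0116]
tool_rot: [-0.0, 1.0, 0.013, 0.002]
contact_force: [-1.3, -0.1, 5.6]
gripper_width: 0.744
```

```bash
python3 -m handwheel '[[[0,0,-8],[0,0,0],1],[[0,0,-25],[0,0,0],1],[[0,0,-60],[0,0,0],1],[[0,0,-100],[0,0,0],1],[[0,0,-140],[0,0,0],1],[[0,0,-180],[0,0,0],1],[[0,0,-190],[0,0,0],1],[[0,0,-190],[0,0,0],1]]'; python3 -c "
from lib import *
move(.375,-.36,.20,-3.3)"
```

```text
t: 23.47
eef_pos: [0.6233, -0.0052, 0.2042]
tool_rot: [-0.0, 1.0, 0.013, 0.004]
contact_force: [0.6, -0.2, -3.3]
gripper_width: 0.75
shift [-257.4, 348.3, 2.0] turn [-0.02, -0.49, 4.77] t 23.47
```

```bash
python3 -m handwheel '[[[-257,348,0],[0,0,4.8],1],[[-257,348,0],[0,0,4.8],1],[[-257,348,0],[0,0,4.8],1],[[-257,348,0],[0,0,4.8],1],[[-257,348,0],[0,0,4.8],1],[[-257,348,0],[0,0,4.8],1],[[-257,348,0],[0,0,4.8],1],[[-257,348,0],[0,0,4.8],1],[[-257,348,0],[0,0,4.8],1],[[-257,348,0],[0,0,4.8],1],[[-257,348,0],[0,0,4.8],1],[[-257,348,0],[0,0,4.8],1],[[-257,348,0],[0,0,4.8],1],[[-257,348,0],[0,0,4.8],1]]'; python3 - <<'E'
from lib import *
s=shot("wrist"); im=ortho(s,.012,.465,-.365,.12,.5)
cv2.imwrite("pics/te2.png",im[:,:,::-1]); move(.4623,-.3653,.040,-3.3)
E
```

```text
t: 24.63
eef_pos: [0.3729, -0.3584, 0.1978]
tool_rot: [-0.001, 1.0, -0.028, -0.001]
contact_force: [0.7, 0.9, -3.1]
gripper_width: 0.745
shift [89.3, 2.5, 158.0] turn [-0.1, 0.07, 0.12] t 24.68
```

View pics/te2.png

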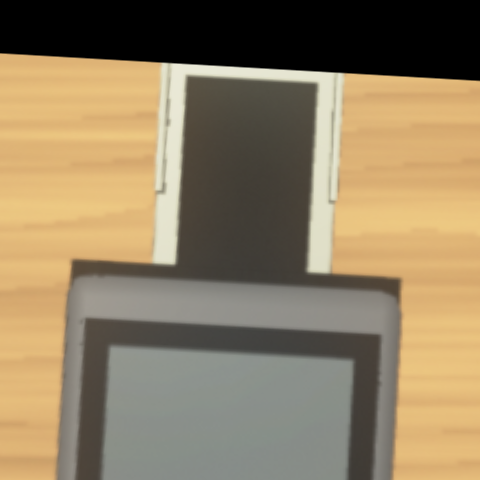

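```bash
python3 -m handwheel '[[[35,4,0],[0,0,-0.3],1],[[70,4,10],[0,0,-0.3],1],[[93,4,30],[0,0,-0.3],1],[[93,4,65],[0,0,-0.3],1],[[93,4,100],[0,0,-0.3],1],[[93,4,130],[0,0,-0.3],1],[[93,4,150],[0,0,-0.3],1],[[93,4,160],[0,0,-0.3],1],[[93,4,164],[0,0,-0.3],1],[[93,4,164],[0,0,-0.3],1],[[93,4,164],[0,0,-0.3],1]]'; python3 -c "
from lib import *
move(.4658,-.367,.0236,-2.9)"
```

```text
t: 25.6
eef_pos: [0.4669, -0.3693, 0.0363]
tool_rot: [0.0, 1.0, -0.026, 0.001]
contact_force: [0.2, 0.4, -2.3]
gripper_width: 0.744
shift [-1.3, -2.3, 12.7] turn [0.05, -0.11, -0.07] t 25.6
```

```bash
python3 -m handwheel '[[[-1,-2,2],[0,0,0],1],[[-1,-2,5],[0,0,0],1],[[-1,-2,8],[0,0,0],1],[[-1,-2,10],[0,0,0],1],[[-1,-2,11.5],[0,0,0],1],[[-1,-2,12.7],[0,0,0],1],[[-1,-2,12.7],[0,0,0],1],[[-1,-2,12.7],[0,0,0],1]]'
```

```text
t: 26.27
eef_pos: [0.4648, -0.3672, 0.0236]
tool_rot: [-0.0, 1.0, -0.026, -0.0]
contact_force: [-4.0, 1.7, 8.3]
gripper_width: 0.747
```

```bash
python3 -m handwheel '[[[0,0,-0.5],[0,0,0],-0.8],[[0,0,-0.5],[0,0,0],-0.8],[[0,0,-0.5],[0,0,0],-0.9],[[0,0,-15],[0,0,0],-1],[[0,0,-40],[0,0,0],-1],[[0,0,-80],[0,0,0],-1],[[0,0,-120],[0,0,0],-1],[[0,0,-160],[0,0,0],-1],[[0,0,-200],[0,0,0],-1],[[0,0,-240],[0,0,0],-1],[[0,0,-240],[0,0,0],-1],[[0,0,-240],[0,0,0],-1]]'; python3 - <<'E'
from lib import *
s=shot("wrist"); im=ortho(s,.042,.465,-.365,.12,.6)
s=shot("top"); b=s[0]["frame"][150:280,100:360]
b=cv2.resize(b,(800,400),interpolation=cv2.INTER_CUBIC)[:,:400]
im2=cv2.resize(s[0]["frame"][150:270,95:365],(400*270//200,400*120//200)) 
c=np.zeros((600,800,3),np.uint8); c[:360,:800]=cv2.resize(s[0]["frame"][160:280,95:362],(800,360),interpolation=cv2.INTER_CUBIC)
i=cv2.resize(im,(240,240)); c[360:,:240]=i
i=ortho((s[0],s[1],s[2]),.04,.465,-.365,.12,1); c[360:,300:540]=i
cv2.imwrite("pics/fin.png",c[:,:,::-1])
E
```

```text
t: 27.27
eef_pos: [0.4662, -0.3682, 0.2654]
tool_rot: [0.002, 1.0, -0.026, 0.003]
contact_force: [-0.4, 0.5, -0.8]
gripper_width: 1.001
```

View pics/fin.png

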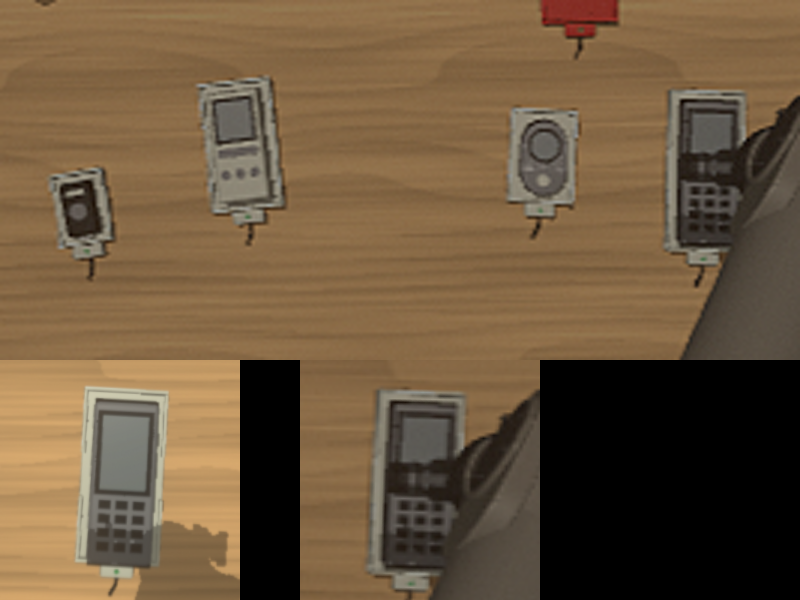

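```bash
python3 -c "
from station import bot; print(bot.hand_in())"
```

```text
the job is handed in; nothing more can be done
None
```

I took the pile apart from the top down (scanner, meter, oximeter, terminal) and put each handheld in its own white cradle. I left the two red look-alike cradles and the grey decoy alone, and handed the job in at about 27 s.

- **Setting down:** I lowered each one until the bed pushed back with about 8–11 N, then opened the fingers.
- **Final pictures:** wrist views after each placing, and a last top view, show all four face up, inside the lip and with the foot toward the lamp.
- **Offsets:** by my measurements the scanner, oximeter and terminal are within about 2 mm of home. The meter reads about 2–4 mm toward the head, which still leaves it inside the 8 mm play.
- **Limits of the checks:** no check failed. In the last top view the arm hid part of the terminal, so for that one I relied on the wrist view. That view put its foot close to the lip, which I took as a viewing-angle effect.

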